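Draw the drying wedge from under the plaster stack

ROBOT

A 7-joint arm with a two-finger parallel gripper is mounted at the origin on the work surface. World frame = base frame: x ahead of the robot, y to its left, z up, the work surface at z = 0. Lengths are in m, angles in rad, forces in N, time in s.
With the tool pointing down it reaches from about 0.425 to 0.95 m from the base axis. Payload 4.7 kg.
Tool frame: the origin (TCP) lies midway between the tips of the shut fingers; the grasp point (between the pads) lies robot.grasp_offset behind it (robot.grasp_offset is the distance from the TCP to the grasp point, in m); z points along the fingers, y is the line along which they close (so a half turn about z gives the same grasp; the last joint's range is limited). The gripper opens to 85 mm and grips with 20 to 120 N. Pads are 22 mm wide; open, the fingers measure 114 mm over their backs; the gripper's body (76 mm by 85 mm) begins 54 mm behind the grasp point. The pads swing forward as they close: fully open they stand 13 mm farther back than shut.
Start: joints at [1.113, 0.469, -0.049, 1.532, 0.024, 1.141, -0.082], TCP at [0.281, -0.614, 0.193] pointing down, gripper open.
Joint ranges: [-2.59, 2.59], [-0.33, 1.99], [-1.39, 1.29], [0.1, 2.45], [-1.04, 4.18], [0.21, 1.99], [-2.66, 2.66]. Speed limits (rad/s): [2.57, 2.57, 3.14, 3.14, 3.14, 3.14, 3.14].

INTERFACE

Orientations are given as a 3x3 rotation matrix whose columns are the frame's x, y, z axes.
In Python, from cell import telemetry, viewer, ticket, robot gives the robot as it stands.
- The arm moves only by the tool arm_command, never from a script. Its argument "moves" is a list of rows, each a list of 3 entries, a list of its own where there are three numbers: the turn, a rotation vector about the tool's x, y, z in rad, then the shift along the tool's x, y, z in cm, then the opening, from 0 (shut) to 1 (fully open). In form: [[[rx, ry, rz], [x, y, z], claw], ...]. A call has 1 to 12 rows; each row shifts and turns the commanded pose from where the row before left it, along the tool's axes as they then stand; what a row does not reach is not made up. A row lasts 1/12 s, in which the tool goes at most 41.7 mm and 7.16 degrees, less where a joint would pass 70% of its speed; a pose out of reach is approached as far as the arm can. A call is refused whole if a number of a shift passes 4.17 or a number of a turn 0.125, either way. A call with a gripper value outside its range is refused whole. The fingers move at their own pace and stop on an object; "squeeze" is the grip in N (left out, the last holds). Time passes only in rows, so rows that do not move let the fingers close. It gives the time, the measured TCP pose, the force, the opening and the grip force at its end, in the units of the state.
- telemetry.read_state(): the state, without advancing time (a new reading comes with each control period).
- viewer.get_image(name): name is "scene" or "top" or "wrist"; returns the picture (480x640x3 uint8, red, green, blue); there is no depth.
- viewer.camera_model(name): a dict with "mtx" (3x3 intrinsics, pixels), "distortion" ([k1, k2, p1, p2, k3] as OpenCV has them; the pictures are not rectified), "R" (3x3) and "t" (3): a world point X has camera coordinates R X + t. Camera axes: x right, y down, z forward; pixel columns grow to the right and rows downward; lengths in m; the calibration is good to about 2 mm. A picture is of the moment at which its call begins: read the wrist's pose just before it. camera_model takes no time and is no camera call; for the wrist camera it gives the pose at the moment of the call.
- ticket.finish_job(): hands the job in; it is judged then, once.
The state is a dict: "time_s": time; "joint_pos": joint angles; "joint_vel": joint speeds; "effort": joint torques, N m; "tcp_pos": TCP position; "ee_rot": TCP orientation; "force": force on the tool from outside, world axes, zero at the start; "moment": the same for the moment, N m; "opening": finger opening in m; "grasp_force": force on a finger pad.
Only numpy, scipy, OpenCV 4.12 (cv2) and the standard library are available. Lean on these libraries where they do the work, as an engineer would, in place of code of your own. Each camera call takes 0.05 s, during which the arm holds its last target. There are 200 camera calls.

TASK

The plaster stack on the canvas board is dry now. Draw the wooden wedge out from under it, letting the stack down gently so that it sits flat on the board, still standing in its place and neatly piled. Then lay the wedge inside the red tray; leave the jar, bowl and mug where they stand.

Things in the scene. Friction and masses are not known exactly. Their poses are not given: they have to be found in the camera images.
- board: Flat work board covered in grey canvas, 340 (x) x 260 (y) x 12 mm high, fixed to the bench; its top is 12 mm above the bench. Origin: centre of its underside, on the bench. Its x axis is the way in which the wedge points out from under the stack.
- bat: Lowest piece of the stack: off-white plaster slab (bat), 160 (x) x 200 (y) x 20 mm, 0.7 kg, loose, centred 75 mm to the -x side of the board's centre. Origin: centre of its underside. Its x axis points to the side propped up by the wedge: that lower edge starts 12 mm above the board, the opposite one rests on it (tilt 0.07 rad).
- small_bat: Second piece of the stack: plaster slab 125 (x) x 155 (y) x 20 mm, about 0.4 kg, lying loose on the lowest one, 12 mm to its -x side. Origin: centre of its underside.
- mould: Top of the stack: open, thick-walled round plaster mould with two black rubber bands, 104 mm across, 105 mm high, about 0.5 kg, standing loose on the second slab. Origin: centre of its underside.
- wedge_center (a point): Centre of the loose oak wedge: 200 mm long, 45 mm wide with parallel sides, flat underside, sloping top, 2 mm thick at the thin tip and 26 mm at the thick heel, 0.1 kg. This point lies half-way along and across, 7 mm above its underside. x runs from tip to heel, z up. It starts flat on the board, 80 mm of the thin end under the stack, 120 mm sticking out along the board's x.
- wedge_tip (a point): Middle of the wedge's thin end, 100 mm from wedge_center along -x, 1 mm above the underside. As the wedge is drawn straight out along its x, slow and level, the stack comes down bit by bit and stays in place; the tip is clear of it after about 85 mm. The pull needs less than 20 N.
- wedge_heel (a point): Middle of the wedge's thick end, 100 mm from wedge_center along +x, 13 mm above the underside.
- tray: Open red steel tray, 280 (x) x 210 (y) x 45 mm high outside, walls and floor 4 mm thick, fixed to the bench. Origin: centre of its underside, on the bench. A spare wedge (200 x 45 mm, up to 30 mm above the bench) is fixed along its +y wall, at y = 55 to 100 mm, leaving the rest of the floor free (y = -101 to 55 mm).
- slip_jar: Bystander: round jar with a blue lid, 84 mm across, 110 mm high. Origin: centre of its underside.
- bisque_bowl: Bystander: terracotta bowl, 120 mm across, 60 mm high. Origin: centre of its underside.
- mug: Bystander: blue mug, 84 mm across without its handle, 95 mm high. Origin: centre of its underside.
There are look-alikes about, which are no part of the job. Of the things that look like the part that bears wedge_center, the larger one is meant. What is shaped like the mould but yellow is not meant.

How it is judged:
By the outcome, as a careful person would: the job done as asked, in the order asked, and still so for the second after the job is handed in, with the robot touching nothing.
It also fails if it takes over 51 s, if anything falls off the work surface, if the arm or the gripper's body presses on something with over 40 N, if the wrist force passes 120 N, or if a joint passes its speed limit or range.

## Working session

There is one attempt and no reset: what is moved stays moved. The work goes in short steps, Python scripts to look and compute and a tool call to move; the robot and the scene stay as the last step left them, time stands still between calls to the robot, and variables do not carry over. Pictures are saved under pics/ and viewed, at most 10 in all, crops included, and the job is handed in when it is done.

Besides the shell and the picture viewer there is one more tool, called as name([rows], argument=value, ...), one row to a line, values as JSON. arm_command: Moves the arm, as the interface text tells. Its arguments: {"type":"object","properties":{"moves":{"type":"array","items":{"type":"array"}},"squeeze":{"type":"number"}},"required":["moves"]}

```bash
mkdir -p pics; ls; python3 - <<'E'
from cell import telemetry, viewer, ticket, robot
import cv2,numpy as np
s=telemetry.read_state()
print(robot.grasp_offset,{k:np.round(v,3).tolist() for k,v in s.items()})
for n in("scene","top"):
    im=viewer.get_image(n);cv2.imwrite(f"pics/{n}0.png",im[:,:,::-1])
    print(n,viewer.camera_model(n))
E
```

```text
pics
0.0187 {'time_s': 0.0, 'joint_pos': [1.113, 0.469, -0.049, 1.534, 0.024, 1.141, -0.082], 'joint_vel': [0.001, 0.0, -0.001, -0.001, -0.002, 0.0, 0.0], 'effort': [0.0, -51.03, -0.046, -23.771, 0.011, 0.008, 0.0], 'tcp_pos': [0.28, -0.613, 0.192], 'ee_rot': [[0.909, 0.416, -0.001], [0.416, -0.909, 0.002], [-0.0, -0.002, -1.0]], 'force': [0.992, -0.166, 0.065], 'moment': [0.021, -0.013, 0.046], 'grasp_force': 0.0, 'opening': 0.086}
scene {'mtx': array([[581.70284346,   0.        , 319.96269148],
       [  0.        , 581.70284346, 237.24973374],
       [  0.        ,   0.        ,   1.        ]]), 'distortion': array([-0.15207408,  0.        ,  0.        ,  0.        ,  0.        ]), 'R': array([[ 0.17217321,  0.98499066, -0.012239  ],
       [ 0.68458033, -0.12857784, -0.71750785],
       [-0.70831219,  0.11515705, -0.69644289]]), 't': array([-0.13840917, -0.37039488,  1.70510698])}
top {'mtx': array([[475.64026345,   0.        , 319.43855114],
       [  0.        , 475.64026345, 234.44220418],
       [  0.        ,   0.        ,   1.        ]]), 'distortion': array([-0.02521817,  0.        ,  0.        ,  0.        ,  0.        ]), 'R': array([[-0.00684095, -0.9999589 ,  0.0059501 ],
       [-0.97851693,  0.00546793, -0.20609393],
       [ 0.20605293, -0.00723215, -0.97851412]]), 't': array([0.05041153, 0.65106867, 1.0023786 ])}
```

View pics/scene0.png

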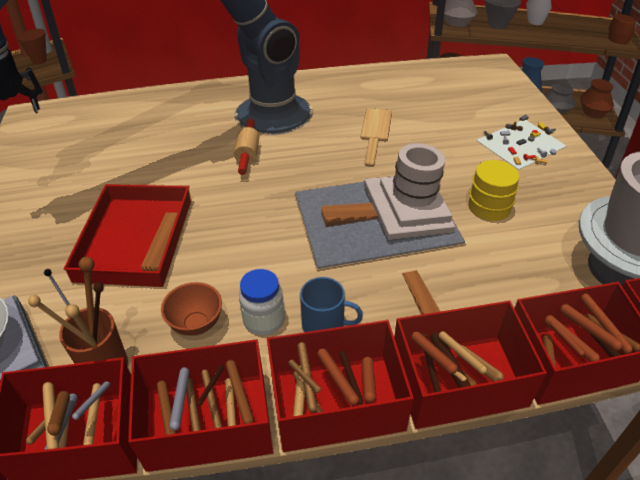

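View pics/top0.png

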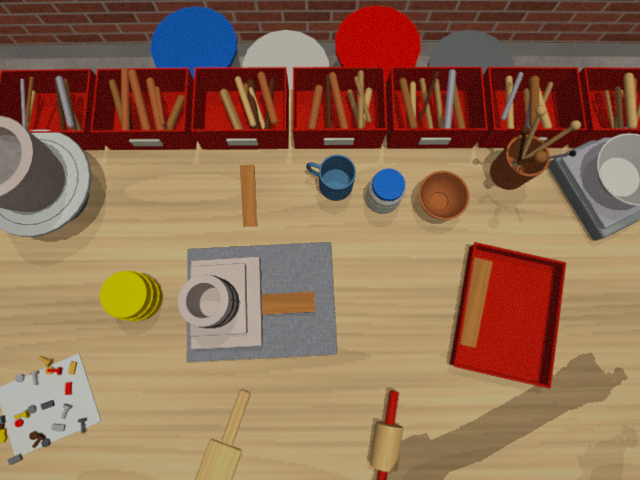

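The scene view shows the stack on the grey board and the wedge heel sticking out at about (322–375, 213). In the top view the wedge's visible part spans about (262–315, 291–315), the board corners are near (187,248), (331,243), (337,355), (187,360), and the tray rim near (475,243), (565,262), (551,385), (451,366).

```bash
cat >h.py <<'E'
import cv2,numpy as np
from cell import telemetry, viewer, ticket, robot
def ray(n,px,z,m=None):
    m=m or viewer.camera_model(n);px=np.array(px,float).reshape(-1,1,2)
    u=cv2.undistortPoints(px,m["mtx"],m["distortion"]).reshape(-1,2)
    R,t=m["R"],m["t"];C=-R.T@t
    d=np.c_[u,np.ones(len(u))]@R
    return C+d*((z-C[2])/d[:,2])[:,None]
def mask(im,lo,hi,roi=None):
    h=cv2.cvtColor(im,cv2.COLOR_RGB2HSV);k=cv2.inRange(h,lo,hi)
    if roi: 
        q=np.zeros_like(k);x0,y0,x1,y1=roi;q[y0:y1,x0:x1]=k[y0:y1,x0:x1];k=q
    return cv2.morphologyEx(k,cv2.MORPH_OPEN,np.ones((3,3),np.uint8))
def big(k):
    c,_=cv2.findContours(k,cv2.RETR_EXTERNAL,cv2.CHAIN_APPROX_NONE)
    return max(c,key=cv2.contourArea)
def quad(k):
    c=cv2.convexHull(big(k))
    return cv2.approxPolyDP(c,0.03*cv2.arcLength(c,True),True).reshape(-1,2)
E
python3 - <<'E'
from h import *
im=cv2.imread("pics/top0.png")[:,:,::-1].copy()
h=cv2.cvtColor(im,cv2.COLOR_RGB2HSV)
for p in [(290,303),(320,270),(205,350),(500,330),(475,300),(250,190)]: print(p,h[p[1],p[0]])
b=quad(mask(im,(0,0,60),(179,60,160),(175,230,345,370)));print("board",b.tolist(),ray("top",b,.012).round(4).tolist())
w=big(mask(im,(5,120,60),(20,255,255),(255,270,330,330)))
r=cv2.minAreaRect(w);bx=cv2.boxPoints(r);print("wedge",r,ray("top",bx,.02).round(4).tolist())
t=quad(cv2.bitwise_or(mask(im,(0,180,40),(4,255,255),(440,230,580,400)),mask(im,(174,180,40),(179,255,255),(440,230,580,400))))
print("tray",t.tolist(),ray("top",t,.045).round(4).tolist())
for n,p,z in[("bowl",(443,194),.06),("jar",(388,184),.11),("mug",(337,174),.095)]:print(n,ray("top",[p],z).round(3))
E
```

```text
(290, 303) [ 15 166 158]
(320, 270) [ 90   8 124]
(205, 350) [102  12 107]
(500, 330) [  5 255 168]
(475, 300) [ 15 176 162]
(250, 190) [ 15 166 167]
board [[330, 242], [336, 353], [187, 360], [188, 249]] [[0.6447, 0.0211, 0.012], [0.3897, 0.0105, 0.012], [0.3762, 0.3458, 0.012], [0.6298, 0.3557, 0.012]]
wedge ((287.825439453125, 302.50872802734375), (19.975046157836914, 52.63425064086914), 87.1375961303711) [[0.523, 0.1808, 0.02], [0.5283, 0.0603, 0.02], [0.483, 0.0582, 0.02], [0.4778, 0.1777, 0.02]]
tray [[473, 248], [550, 259], [539, 385], [453, 360]] [[0.6224, -0.3061, 0.045], [0.5956, -0.4824, 0.045], [0.3185, -0.4295, 0.045], [0.3737, -0.2442, 0.045]]
bowl [[ 0.747 -0.24   0.06 ]]
jar [[ 0.756 -0.106  0.11 ]]
mug [[0.785 0.006 0.095]]
```

arm_command([
  [[0,0,-0.1185],[0,0,0],1],
  [[0,0,-0.1185],[0,0,0],1],
  [[0,0,-0.1185],[0,0,0],1],
  [[0,0,-0.1185],[0,0,0],1],
  [[0,0,-0.1185],[0,0,0],1],
  [[0,0,-0.1185],[0,0,0],1],
  [[0,0,-0.1185],[0,0,0],1],
  [[0,0,-0.1185],[0,0,0],1],
  [[0,0,-0.1185],[0,0,0],1],
  [[0,0,-0.1185],[0,0,0],1],
], squeeze=60)

```text
time_s: 0.93
tcp_pos: [0.2804, -0.6135, 0.1925]
ee_rot: [[-0.049, 0.999, -0.001], [0.999, 0.049, 0.001], [0.001, -0.0, -1.0]]
force: [-0.2, 0.3, 0.4]
opening: 0.0854
grasp_force: 0.0
```

arm_command([
  [[0,0,0],[3.5,1.27,0],1],
  [[0,0,0],[3.5,1.27,0],1],
  [[0,0,0],[3.5,1.27,0],1],
  [[0,0,0],[3.5,1.27,0],1],
  [[0,0,0],[3.5,1.27,0],1],
  [[0,0,0],[3.5,1.27,0],1],
  [[0,0,0],[3.5,1.27,0],1],
  [[0,0,0],[3.5,1.27,0],1],
  [[0,0,0],[3.5,1.27,0],1],
  [[0,0,0],[3.5,1.27,0],1],
])

```text
time_s: 1.77
tcp_pos: [0.3924, -0.2569, 0.1929]
ee_rot: [[-0.043, 0.999, -0.0], [0.999, 0.043, -0.0], [-0.0, -0.0, -1.0]]
force: [0.8, 0.3, -0.0]
opening: 0.0855
grasp_force: 0.0
```

arm_command([
  [[0,0,0],[3.5,1.27,0],1],
  [[0,0,0],[3.5,1.27,0],1],
  [[0,0,0],[3.5,1.27,0],1],
  [[0,0,0],[3.5,1.27,0],1],
  [[0,0,0],[3.5,1.27,0],1],
  [[0,0,0],[3.5,1.27,0],1],
  [[0,0,0],[3.5,1.27,0],1],
  [[0,0,0],[2.0,0.7,0],1],
  [[0,0,0],[1.5,0.6,0],1],
  [[0,0,0],[0,0,0],1],
  [[0,0,0],[0,0,0],1],
])

```text
time_s: 2.68
tcp_pos: [0.482, 0.0258, 0.1928]
ee_rot: [[-0.045, 0.999, -0.001], [0.999, 0.045, -0.0], [-0.0, -0.001, -1.0]]
force: [0.0, 0.2, -0.5]
opening: 0.0855
grasp_force: 0.0
```

```bash
python3 - <<'E'
from h import *
s=telemetry.read_state();print(s["time_s"],s["tcp_pos"],s["ee_rot"].tolist() if hasattr(s["ee_rot"],'tolist') else s["ee_rot"])
m=viewer.camera_model("wrist");im=viewer.get_image("wrist");cv2.imwrite("pics/w1.png",im[:,:,::-1])
w=big(mask(im,(5,120,60),(20,255,255)));r=cv2.minAreaRect(w);bx=cv2.boxPoints(r)
q=quad(mask(im,(5,120,60),(20,255,255)))
print(r,bx.tolist(),ray("wrist",bx,.03,m).round(4).tolist());print(q.tolist(),ray("wrist",q,.03,m).round(4).tolist())
# tray rim, manual corners
T=ray("top",[(475,243),(565,262),(551,385),(451,366)],.045);print(T.round(4).tolist(),T.mean(0),np.degrees(np.arctan2(*(T[0]-T[3])[1::-1])),np.degrees(np.arctan2(*(T[1]-T[2])[1::-1])),np.linalg.norm(T[0]-T[3]),np.linalg.norm(T[0]-T[1]))
E
```

```text
2.6833 [0.48198423 0.02577411 0.19277667] [[-0.044971092693754655, 0.9989879241363083, -0.000853376680479357], [0.998988281409425, 0.04497097324585744, -0.00015865674850005642], [-0.0001201189959678026, -0.0008596482707703013, -0.9999996232880677]]
((350.5, 118.5), (129.0, 47.0), 90.0) [[327.0, 54.0], [374.0, 54.0], [374.0, 183.0], [327.0, 183.0]] [[0.478, 0.1779, 0.03], [0.5219, 0.18, 0.03], [0.5311, 0.0602, 0.03], [0.4835, 0.0581, 0.03]]
[[329, 54], [374, 55], [371, 183], [327, 182]] [[0.4799, 0.178, 0.03], [0.5219, 0.1792, 0.03], [0.5281, 0.0601, 0.03], [0.4835, 0.0591, 0.03]]
[[0.634, -0.3115, 0.045], [0.5884, -0.5165, 0.045], [0.3182, -0.456, 0.045], [0.361, -0.239, 0.045]] [ 0.47539699 -0.38077546  0.045     ] -14.870541930835442 -12.635156851392985 0.28248175093964195 0.21001912055728797
```

View pics/w1.png

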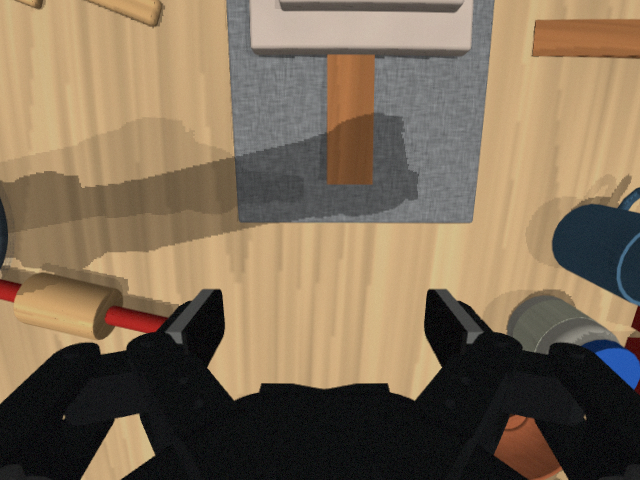

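The wrist view shows the wedge straight ahead at (327–374, 54–183), heel edge at row 183; it agrees with the top view (heel at about (0.506, 0.060)).

arm_command([
  [[0,0,0],[2.25,0.85,0],1],
  [[0,0,0],[2.25,0.85,0],1],
  [[0,0,0],[2.27,0.83,0],1],
  [[0,0,0],[0,0,3.5],1],
  [[0,0,0],[0,0,3.5],1],
  [[0,0,0],[0,0,3.5],1],
  [[0,0,0],[0,0,3.0],1],
  [[0,0,0],[0,0,2.0],1],
  [[0,0,0],[0,0,1.0],1],
  [[0,0,0],[0,0,0.6],1],
  [[0,0,0],[0,0,0],1],
  [[0,0,0],[0,0,0],1],
])

```text
time_s: 3.73
tcp_pos: [0.5056, 0.0938, 0.023]
ee_rot: [[-0.042, 0.999, 0.002], [0.999, 0.042, -0.0], [-0.0, 0.002, -1.0]]
force: [0.4, -0.3, -0.7]
opening: 0.0852
grasp_force: 0.0
```

arm_command([
  [[0,0,0],[0,-0.13,0.5],1],
  [[0,0,0],[0,0,0.4],1],
  [[0,0,0],[0,0,0.2],0.7],
  [[0,0,0],[0,0,0],0.62],
  [[0,0,0],[0,0,0],0.62],
  [[0,0,0],[0,0,0],0.58],
], squeeze=30)

```text
time_s: 4.23
tcp_pos: [0.5035, 0.0942, 0.0113]
ee_rot: [[-0.043, 0.999, 0.0], [0.999, 0.043, 0.0], [0.0, 0.0, -1.0]]
force: [0.7, 0.3, -0.2]
opening: 0.0495
grasp_force: 0.0
```

arm_command([
  [[0,0,0],[0,0,0],0.5],
  [[0,0,0],[0,0,0],0.45],
  [[0,0,0],[0,0,0],0.4],
  [[0,0,0],[0,0,0],0.4],
  [[0,0,0],[0,0,0],0.4],
])

```text
time_s: 4.65
tcp_pos: [0.5034, 0.094, 0.0111]
ee_rot: [[-0.043, 0.999, 0.0], [0.999, 0.043, -0.0], [-0.0, 0.0, -1.0]]
force: [0.1, 0.7, 0.1]
opening: 0.0339
grasp_force: 0.0
```

```bash
python3 - <<'E'
from h import *
s=telemetry.read_state();print(s["tcp_pos"],s["opening"],s["grasp_force"],s["force"])
im=viewer.get_image("wrist");a=viewer.get_image("scene")[130:290,280:500]
cv2.imwrite("pics/w2.png",np.vstack([im[:,:,::-1][0:420:1,:],])); cv2.imwrite("pics/s2.png",cv2.resize(a[:,:,::-1],None,fx=3,fy=3))
E
```

```text
[0.50338654 0.09404016 0.01112653] 0.03393302302829304 0.0 [0.05037639 0.66934394 0.14450321]
```

View pics/w2.png

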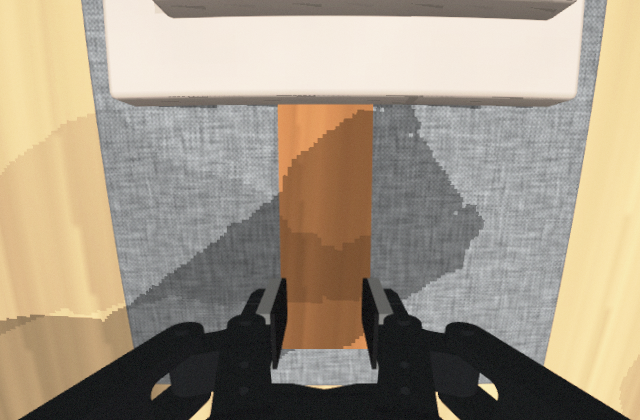

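View pics/s2.png

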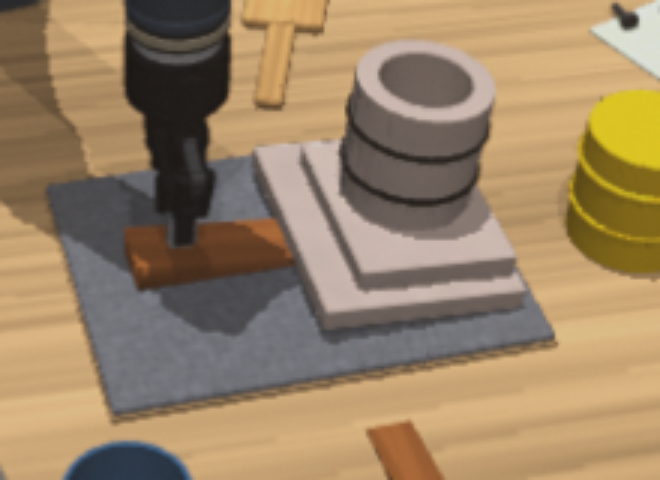

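```bash
python3 - <<'E'
from h import *
for z in (.012,.02,.03,.04,.05): print(z,ray("scene",[(340,211)],z).round(4))
# wedge heel corners in scene, check board-plane agreement
print(ray("scene",[(325,226),(322,206)],.02+.0), ray("scene",[(322,206)],.038))
m=viewer.camera_model("wrist")
C=-m["R"].T@m["t"];print("cam",C)
for p in [(283,288),(367,288)]:
    for z in(.012,.025,.035,.045):print(p,z,ray("wrist",[p],z,m).round(4))
print(ray("wrist",[(278,349),(369,349),(278,105),(373,105)],.035,m).round(4))
E
```

```text
0.012 [[0.483 0.104 0.012]]
0.02 [[0.4919 0.1022 0.02  ]]
0.03 [[0.5029 0.0998 0.03  ]]
0.04 [[0.5139 0.0975 0.04  ]]
0.05 [[0.525  0.0952 0.05  ]]
[[0.5357936  0.05870358 0.02      ]
 [0.46664815 0.06406457 0.02      ]] [[0.48701682 0.06063053 0.038     ]]
cam [0.50079604 0.15932506 0.19258975]
(283, 288) 0.012 [[0.4803 0.0809 0.012 ]]
(283, 288) 0.025 [[0.4818 0.0865 0.025 ]]
(283, 288) 0.035 [[0.4829 0.0909 0.035 ]]
(283, 288) 0.045 [[0.4841 0.0952 0.045 ]]
(367, 288) 0.012 [[0.5288 0.0829 0.012 ]]
(367, 288) 0.025 [[0.5268 0.0884 0.025 ]]
(367, 288) 0.035 [[0.5253 0.0927 0.035 ]]
(367, 288) 0.045 [[0.5237 0.0969 0.045 ]]
[[0.4806 0.0556 0.035 ]
 [0.5291 0.0576 0.035 ]
 [0.4797 0.1775 0.035 ]
 [0.5215 0.1793 0.035 ]]
```

```bash
python3 - <<'E'
from h import *
m=viewer.camera_model("wrist");print(m["mtx"][0,0],m["R"][2].round(3))
for z in(-.01,.012,.03):
    P=ray("wrist",[(106,200),(570,200)],z,m);print(z,P.round(4).tolist(),np.linalg.norm(P[0]-P[1]))
im=viewer.get_image("wrist");a=im[255:420,180:470,::-1];a=cv2.LUT(a,np.array([min(255,int((i/255)**.5*255)) for i in range(256)],np.uint8))
b=viewer.get_image("scene")[150:240,300:400,::-1];b=cv2.resize(b,None,fx=4,fy=4,interpolation=cv2.INTER_CUBIC)
a=cv2.resize(a,(400,228));cv2.imwrite("pics/c3.png",np.vstack([a,b]))
E
```

```text
337.03791766545646 [ 0.011 -0.258 -0.966]
-0.01 [[0.3678, 0.1245, -0.01], [0.6542, 0.1367, -0.01]] 0.2865748152904069
0.012 [[0.3823, 0.1283, 0.012], [0.6375, 0.1391, 0.012]] 0.25545455368266246
0.03 [[0.3941, 0.1314, 0.03], [0.6239, 0.1412, 0.03]] 0.2299925214581443
```

View pics/c3.png

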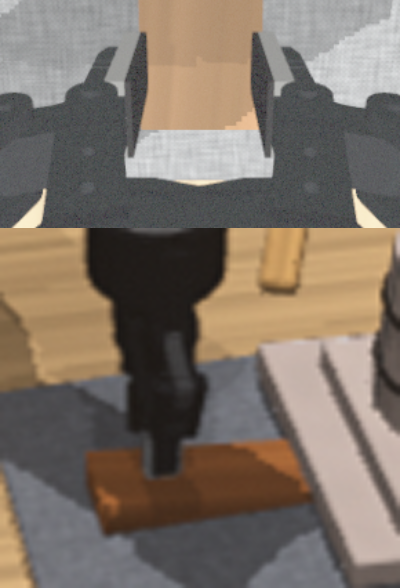

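The wrist picture shows the pad tips at about (287,278) and (363,278) floating over the wedge top; both views put them at z ≈ 0.045, about 3 cm higher than the state's TCP suggests. I'll reopen and go lower, watching the force.

arm_command([
  [[0,0,0],[0,0,0],0.75],
  [[0,0,0],[0,0,0],0.75],
  [[0,0,0],[0,0,0],0.75],
  [[0,0,0],[0,0,0],0.75],
  [[0,0,0],[0,0,0.5],0.75],
  [[0,0,0],[0,0,0.5],0.75],
  [[0,0,0],[0,0,0.3],0.75],
  [[0,0,0],[0,0,0],0.75],
])

```text
time_s: 5.52
tcp_pos: [0.5026, 0.0938, -0.0029]
ee_rot: [[-0.043, 0.999, -0.002], [0.999, 0.043, -0.0], [-0.0, -0.002, -1.0]]
force: [-0.2, 1.2, 0.6]
opening: 0.0641
grasp_force: 0.0
```

```bash
python3 - <<'E'
from h import *
s=telemetry.read_state();print(s["tcp_pos"],s["opening"],s["force"],s["joint_pos"])
im=viewer.get_image("wrist");a=im[200:420,180:470,::-1];a=cv2.LUT(a,np.array([min(255,int((i/255)**.5*255)) for i in range(256)],np.uint8))
b=viewer.get_image("scene")[150:240,300:400,::-1];b=cv2.resize(b,None,fx=4,fy=4,interpolation=cv2.INTER_CUBIC)
a=cv2.resize(a,(400,303));cv2.imwrite("pics/c4.png",np.hstack([a,b[:303]]))
E
```

```text
[ 0.50260033  0.09381862 -0.00287817] 0.06411079951449425 [-0.15082527  1.22484625  0.55658575] [ 0.18842522  0.54549087 -0.57990742  2.05769734  0.47388675  0.67202499
 -0.66109587]
```

View pics/c4.png

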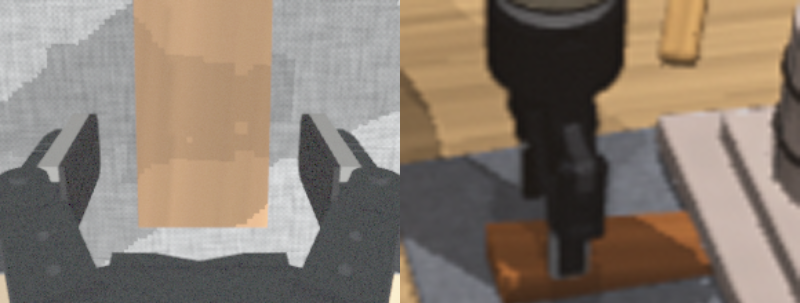

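Left crop: pads at (98,115) and (300,115), straddling the wedge but still slightly above its top. Going further down.

arm_command([
  [[0,0,0],[0,0.1,0.5],0.75],
  [[0,0,0],[0,0,0.5],0.75],
  [[0,0,0],[0,0,0.4],0.75],
  [[0,0,0],[0,0,0],0.75],
])

```text
time_s: 5.95
tcp_pos: [0.5037, 0.0938, -0.0169]
ee_rot: [[-0.043, 0.999, -0.002], [0.999, 0.043, -0.0], [-0.0, -0.002, -1.0]]
force: [0.6, 0.4, 0.6]
opening: 0.0642
grasp_force: 0.0
```

arm_command([
  [[0,0,0],[0,0,0.2],0.75],
  [[0,0,0],[0,0,0.2],0.75],
  [[0,0,0],[0,0,0],0.7],
  [[0,0,0],[0,0,0],0.62],
])

```text
time_s: 6.28
tcp_pos: [0.5044, 0.0941, -0.0199]
ee_rot: [[-0.043, 0.999, 0.0], [0.999, 0.043, -0.0], [-0.0, 0.0, -1.0]]
force: [0.3, 0.5, -0.5]
opening: 0.0534
grasp_force: 0.0
```

arm_command([
  [[0,0,0],[0,0,0],0.58],
  [[0,0,0],[0,0,0],0.52],
  [[0,0,0],[0,0,0],0.46],
  [[0,0,0],[0,0,0],0.44],
  [[0,0,0],[0,0,0],0.44],
])

```text
time_s: 6.7
tcp_pos: [0.5043, 0.094, -0.0196]
ee_rot: [[-0.043, 0.999, 0.0], [0.999, 0.043, -0.0], [-0.0, 0.0, -1.0]]
force: [-1.4, -1.1, 5.6]
opening: 0.0442
grasp_force: 31.1
```

arm_command([
  [[0,0,0],[0,0,0],0.4],
  [[0,0,0],[0,0,0],0.4],
  [[0,0,0],[-0.1,0,0],0.4],
  [[0,0,0],[-0.15,0,0],0.4],
  [[0,0,0],[-0.2,0,0],0.4],
  [[0,0,0],[-0.2,0,0],0.4],
  [[0,0,0],[-0.2,0,0],0.4],
  [[0,0,0],[-0.2,0,0],0.4],
], squeeze=70)

```text
time_s: 7.37
tcp_pos: [0.5055, 0.088, -0.0193]
ee_rot: [[-0.045, 0.999, 0.003], [0.999, 0.045, 0.006], [0.006, 0.003, -1.0]]
force: [-0.9, 7.2, 1.9]
opening: 0.0433
grasp_force: 70.8
```

arm_command([
  [[0,0,0],[-0.2,0,0],0.4],
  [[0,0,0],[-0.2,0,0],0.4],
  [[0,0,0],[-0.2,0,0],0.4],
  [[0,0,0],[-0.2,0,0],0.4],
  [[0,0,0],[-0.2,0,0],0.4],
  [[0,0,0],[-0.2,0,0],0.4],
  [[0,0,0],[-0.2,0,0],0.4],
  [[0,0,0],[-0.2,0,0],0.4],
])

```text
time_s: 8.03
tcp_pos: [0.5064, 0.072, -0.0193]
ee_rot: [[-0.045, 0.999, 0.003], [0.999, 0.045, 0.006], [0.006, 0.003, -1.0]]
force: [-0.4, 7.5, 1.1]
opening: 0.0433
grasp_force: 70.8
```

```bash
cat >chk.py <<'E'
from h import *
s=telemetry.read_state();print(s["time_s"],s["tcp_pos"],s["force"],s["opening"])
m=viewer.camera_model("wrist");im=viewer.get_image("wrist")
q=quad(mask(im,(5,120,60),(20,255,255),(240,20,420,400)));print(q.tolist(),ray("wrist",q,.028,m).round(4).tolist())
im=viewer.get_image("top")
w=big(mask(im,(5,120,60),(20,255,255),(240,270,400,330)));print(ray("top",cv2.boxPoints(cv2.minAreaRect(w)),.02).round(4).tolist())
k=mask(im,(0,5,150),(30,70,255),(180,235,300,370));r=cv2.minAreaRect(big(k));print("stack",r,ray("top",[r[0]],.04).round(4))
E
python3 chk.py
python3 - <<'E'
from h import *
im=cv2.imread("pics/top0.png")[:,:,::-1].copy()
k=mask(im,(0,5,150),(30,70,255),(180,235,300,370));r=cv2.minAreaRect(big(k));print("stack before",r,ray("top",[r[0]],.04).round(4))
E
```

```text
8.0333 [ 0.5064414   0.07199186 -0.01929769] [-0.43995587  7.54988452  1.06683145] 0.04330457118451286
[[265, 33], [381, 33], [375, 383], [273, 383]] [[0.4804, 0.1772, 0.028], [0.5223, 0.1791, 0.028], [0.5321, 0.0324, 0.028], [0.4843, 0.0304, 0.028]]
[[0.5227, 0.1786, 0.02], [0.5224, 0.1259, 0.02], [0.4793, 0.1256, 0.02], [0.4796, 0.1779, 0.02]]
stack ((219.99916076660156, 302.7192077636719), (89.92516326904297, 80.36710357666016), 88.4306411743164) [[0.502  0.2702 0.04  ]]
stack before ((219.92547607421875, 302.7113952636719), (89.17262268066406, 80.63836669921875), 87.61405944824219) [[0.502  0.2704 0.04  ]]
```

Pulling works: the bat edge holds at y≈0.178 and the stack's centre has not moved, with only about 7.5 N of pull.

arm_command([
  [[0,0,0],[-0.22,0,0],0.4],
  [[0,0,0],[-0.22,0,0],0.4],
  [[0,0,0],[-0.22,0,0],0.4],
  [[0,0,0],[-0.22,0,0],0.4],
  [[0,0,0],[-0.22,0,0],0.4],
  [[0,0,0],[-0.22,0,0],0.4],
  [[0,0,0],[-0.22,0,0],0.4],
  [[0,0,0],[-0.22,0,0],0.4],
  [[0,0,0],[-0.22,0,0],0.4],
  [[0,0,0],[-0.22,0,0],0.4],
  [[0,0,0],[-0.22,0,0],0.4],
  [[0,0,0],[-0.22,0,0],0.4],
])

```text
time_s: 9.13
tcp_pos: [0.5076, 0.0457, -0.0193]
ee_rot: [[-0.045, 0.999, 0.003], [0.999, 0.045, 0.006], [0.006, 0.003, -1.0]]
force: [-0.2, 8.1, 2.1]
opening: 0.0433
grasp_force: 71.1
```

arm_command([
  [[0,0,0],[-0.2,0,0],0.4],
  [[0,0,0],[-0.2,0,0],0.4],
  [[0,0,0],[-0.2,0,0],0.4],
  [[0,0,0],[-0.2,0,0],0.4],
  [[0,0,0],[-0.2,0,0],0.4],
  [[0,0,0],[-0.2,0,0],0.4],
  [[0,0,0],[-0.2,0,0],0.4],
  [[0,0,0],[-0.2,0,0],0.4],
  [[0,0,0],[-0.2,0,0],0.4],
  [[0,0,0],[-0.2,0,0],0.4],
  [[0,0,0],[-0.2,0,0],0.4],
  [[0,0,0],[-0.2,0,0],0.4],
])

```text
time_s: 10.13
tcp_pos: [0.5086, 0.0218, -0.0193]
ee_rot: [[-0.045, 0.999, 0.003], [0.999, 0.045, 0.006], [0.006, 0.003, -1.0]]
force: [-0.5, 8.2, 2.6]
opening: 0.0435
grasp_force: 71.1
```

arm_command([
  [[0,0,0],[-0.2,0,0],0.4],
  [[0,0,0],[-0.2,0,0],0.4],
  [[0,0,0],[-0.2,0,0],0.4],
  [[0,0,0],[-0.2,0,0],0.4],
  [[0,0,0],[-0.2,0,0],0.4],
  [[0,0,0],[-0.2,0,0],0.4],
  [[0,0,0],[-0.2,0,0],0.4],
  [[0,0,0],[-0.2,0,0],0.4],
  [[0,0,0],[-0.2,0,0],0.4],
  [[0,0,0],[-0.2,0,0],0.4],
  [[0,0,0],[-0.2,0,0],0.4],
  [[0,0,0],[-0.2,0,0],0.4],
])

```text
time_s: 11.13
tcp_pos: [0.5094, -0.0066, -0.0195]
ee_rot: [[-0.043, 0.999, 0.002], [0.999, 0.043, 0.001], [0.0, 0.002, -1.0]]
force: [0.4, 3.5, 4.9]
opening: 0.0431
grasp_force: 71.4
```

arm_command([
  [[0,0,0],[-0.25,0,0],0.4],
  [[0,0,0],[-0.3,0,0],0.4],
  [[0,0,0],[-0.35,0,0],0.4],
  [[0,0,0],[-0.35,0,0],0.4],
  [[0,0,0],[-0.35,0,0],0.4],
  [[0,0,0],[-0.35,0,0],0.4],
  [[0,0,0],[0,0,0],0.4],
  [[0,0,0],[0,0,0],0.4],
])

```text
time_s: 11.8
tcp_pos: [0.5097, -0.0274, -0.0198]
ee_rot: [[-0.042, 0.999, 0.0], [0.999, 0.042, -0.001], [-0.001, 0.0, -1.0]]
force: [-0.4, 1.9, 5.4]
opening: 0.0428
grasp_force: 71.5
```

```bash
python3 chk.py
```

```text
11.8 [ 0.50967381 -0.0273804  -0.01982381] [-0.42053946  1.86485781  5.40158217] 0.04284663641505094
[[382, 20], [375, 383], [273, 383], [263, 20]] [[0.5259, 0.0838, 0.028], [0.5353, -0.0665, 0.028], [0.4876, -0.0685, 0.028], [0.4836, 0.0821, 0.028]]
[[0.5249, 0.1371, 0.02], [0.5306, -0.0031, 0.02], [0.4852, -0.0045, 0.02], [0.4797, 0.1346, 0.02]]
stack ((222.02931213378906, 303.05474853515625), (89.18781280517578, 78.24759674072266), 88.40885925292969) [[0.5012 0.2656 0.04  ]]
```

The wedge is out (tip at y≈0.137, bat edge beyond 0.17), and the stack stands. Lifting and carrying to the tray.

arm_command([
  [[0,0,0],[0,0,-0.7],0.4],
  [[0,0,0],[0,0,-1.5],0.4],
  [[0,0,0],[0,0,-2.5],0.4],
  [[0,0,0],[0,0,-2.8],0.4],
  [[0,0,0],[0,0,-2.5],0.4],
  [[0,0,0],[0,0,-2],0.4],
  [[0,0,0],[0,0,-1],0.4],
  [[0,0,0],[0,0,0],0.4],
])

```text
time_s: 12.57
tcp_pos: [0.5104, -0.0273, 0.1117]
ee_rot: [[-0.042, 0.999, 0.003], [0.999, 0.042, -0.002], [-0.002, 0.003, -1.0]]
force: [0.1, 0.2, -1.3]
opening: 0.0432
grasp_force: 71.3
```

arm_command([
  [[0,0,0],[-1.5,-0.5,0],0.4],
  [[0,0,0],[-2.7,-0.9,0],0.4],
  [[0,0,0],[-3.4,-1.1,0],0.4],
  [[0,0,0],[-3.4,-1.1,0],0.4],
  [[0,0,0],[-3.4,-1.1,0],0.4],
  [[0,0,0],[-3.4,-1.1,0],0.4],
  [[0,0,0],[-3.4,-1.1,0],0.4],
  [[0,0,0],[-3.4,-1.1,0],0.4],
  [[0,0,0],[-3.4,-1.1,0],0.4],
  [[0,0,0],[-3.4,-1.3,0],0.4],
  [[0,0,0],[-2.8,-1.0,0],0.4],
  [[0,0,0],[-1.5,-0.5,0],0.4],
])

```text
time_s: 13.57
tcp_pos: [0.4017, -0.3923, 0.1076]
ee_rot: [[-0.037, 0.999, -0.005], [0.999, 0.037, 0.001], [0.001, -0.005, -1.0]]
force: [-0.2, 0.1, -1.0]
opening: 0.0434
grasp_force: 71.3
```

arm_command([
  [[0,0,0.08],[0,0,0],0.4],
  [[0,0,0.12],[0,0,0],0.4],
  [[0,0,0.12],[0,0,0],0.4],
  [[0,0,0.12],[0,0,0],0.4],
  [[0,0,0.12],[0,0,0],0.4],
  [[0,0,0.12],[0,0,0],0.4],
  [[0,0,0.12],[0,0,0],0.4],
  [[0,0,0.12],[0,0,0],0.4],
  [[0,0,0.12],[0,0,0],0.4],
  [[0,0,0.12],[0,0,0],0.4],
  [[0,0,0.12],[0,0,0],0.4],
  [[0,0,0.12],[0,0,0],0.4],
])

```text
time_s: 14.57
tcp_pos: [0.4041, -0.3874, 0.1078]
ee_rot: [[0.979, 0.206, -0.004], [0.206, -0.979, 0.002], [-0.004, -0.003, -1.0]]
force: [-1.2, -0.8, -1.1]
opening: 0.0428
grasp_force: 71.4
```

arm_command([
  [[0,0,0.12],[0,0,0],0.4],
  [[0,0,0.12],[0,0,0],0.4],
  [[0,0,0.12],[0,0,0],0.4],
  [[0,0,0.09],[0,0,0],0.4],
  [[0,0,0],[0,0,0],0.4],
  [[0,0,0],[0,0,0],0.4],
])

```text
time_s: 15.07
tcp_pos: [0.4048, -0.3874, 0.1085]
ee_rot: [[0.973, -0.232, -0.003], [-0.232, -0.973, 0.002], [-0.003, -0.001, -1.0]]
force: [-0.1, 0.0, -0.2]
opening: 0.0434
grasp_force: 71.4
```

```bash
python3 - <<'E'
from h import *
s=telemetry.read_state();print(s["time_s"],s["tcp_pos"],s["force"],s["opening"],np.array(s["ee_rot"]).round(3).tolist(),np.round(s["joint_pos"],2))
a=viewer.get_image("top")[:,:,::-1];b=viewer.get_image("scene")[:,:,::-1]
cv2.imwrite("pics/c5.png",np.vstack([a[220:460,170:600],b[120:330,20:450]]))
E
```

```text
15.0667 [ 0.40475013 -0.38743024  0.10851039] [-0.08903836  0.04347604 -0.18203026] 0.04338111892391789 [[0.973, -0.232, -0.003], [-0.232, -0.973, 0.002], [-0.003, -0.001, -1.0]] [ 0.82  0.38 -0.17  1.89  0.08  0.88 -1.19]
```

View pics/c5.png

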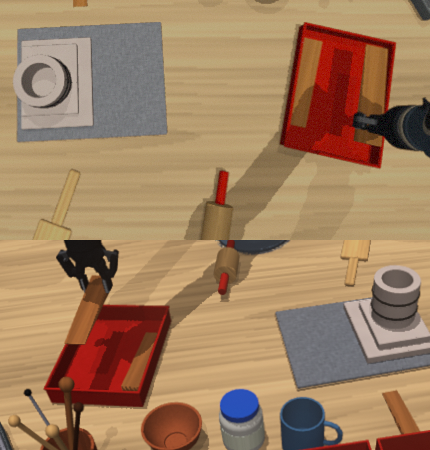

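```bash
python3 - <<'E'
from h import *
a=viewer.get_image("top")
w=big(mask(a,(5,120,60),(20,255,255),(515,240,600,345)));r=cv2.minAreaRect(w)
P=ray("top",cv2.boxPoints(r),.148);print(r,P.round(4).tolist())
T=np.array([.4754,-.3808]);u=np.array([.9715,-.2372]);v=np.array([.2372,.9715])
print([( round((p[:2]-T)@u,4),round((p[:2]-T)@v,4)) for p in P])
E
```

```text
((543.67626953125, 299.5614929199219), (26.7985782623291, 71.97591400146484), 5.194429397583008) [[0.4277, -0.3681, 0.148], [0.5727, -0.3955, 0.148], [0.5672, -0.451, 0.148], [0.4223, -0.4219, 0.148]]
[(np.float64(-0.0494), np.float64(0.001)), (np.float64(0.098), np.float64(0.0088)), (np.float64(0.1058), np.float64(-0.0464)), (np.float64(-0.0419), np.float64(-0.0526))]
```

Wedge hangs over the tray's free strip (tray y ≈ −50 to +5 mm, tip at x ≈ +100). Lowering.

arm_command([
  [[0,0,0],[0,0,1.5],0.4],
  [[0,0,0],[0,0,2.5],0.4],
  [[0,0,0],[0,0,2.5],0.4],
  [[0,0,0],[0,0,2.5],0.4],
  [[0,0,0],[0,0,2.0],0.4],
  [[0,0,0],[0,0,1.0],0.4],
  [[0,0,0],[0,0,0.6],0.4],
  [[0,0,0],[0,0,0.3],0.4],
  [[0,0,0],[0,0,0],0.4],
  [[0,0,0],[0,0,0],0.4],
])

```text
time_s: 16.05
tcp_pos: [0.4067, -0.3886, -0.0179]
ee_rot: [[0.972, -0.234, 0.001], [-0.234, -0.972, -0.001], [0.002, 0.001, -1.0]]
force: [0.6, -0.3, -1.0]
opening: 0.0434
grasp_force: 71.4
```

arm_command([
  [[0,0,0],[0,0,0.2],0.4],
  [[0,0,0],[0,0,0.15],0.4],
  [[0,0,0],[0,0,0.15],0.4],
  [[0,0,0],[0,0,0],0.4],
])

```text
time_s: 16.38
tcp_pos: [0.406, -0.388, -0.0238]
ee_rot: [[0.972, -0.234, 0.0], [-0.234, -0.972, -0.0], [0.0, 0.0, -1.0]]
force: [-0.5, -0.3, -0.9]
opening: 0.0431
grasp_force: 71.4
```

arm_command([
  [[0,0,0],[0,0,0.15],0.4],
  [[0,0,0],[0,0,0.1],0.4],
  [[0,0,0],[0,0,0.1],0.4],
  [[0,0,0],[0,0,0],0.4],
  [[0,0,0],[0,0,0],0.4],
])

```text
time_s: 16.8
tcp_pos: [0.4061, -0.388, -0.0273]
ee_rot: [[0.972, -0.234, 0.0], [-0.234, -0.972, -0.0], [0.0, 0.0, -1.0]]
force: [-1.0, 1.4, 0.5]
opening: 0.0433
grasp_force: 71.4
```

arm_command([
  [[0,0,0],[0,0,0.06],0.4],
  [[0,0,0],[0,0,0],0.54],
  [[0,0,0],[0,0,0],0.58],
  [[0,0,0],[0,0,0],0.65],
  [[0,0,0],[0,0,0],0.75],
  [[0,0,0],[0,0,0],0.75],
  [[0,0,0],[0,0,-0.8],0.75],
  [[0,0,0],[0,0,-1.5],0.75],
  [[0,0,0],[0,0,-2.5],0.75],
  [[0,0,0],[0,0,-3.5],0.75],
  [[0,0,0],[0,0,-3.5],0.75],
  [[0,0,0],[0,0,-3],0.75],
])

```text
time_s: 17.8
tcp_pos: [0.4063, -0.3882, 0.1228]
ee_rot: [[0.972, -0.234, 0.001], [-0.234, -0.972, -0.001], [0.002, 0.001, -1.0]]
force: [1.2, -1.2, 0.7]
opening: 0.0639
grasp_force: 0.0
```

arm_command([
  [[0,0,0],[0,3,-2],1],
  [[0,0,0],[0,3,0],1],
  [[0,0,0],[0,3,0],1],
  [[0,0,0],[0,3,0],1],
  [[0,0,0],[0,3,0],1],
  [[0,0,0],[0,0,0],1],
  [[0,0,0],[0,0,0],1],
])

```text
time_s: 18.38
tcp_pos: [0.3693, -0.5356, 0.1401]
ee_rot: [[0.971, -0.238, -0.0], [-0.238, -0.971, -0.0], [-0.0, 0.001, -1.0]]
force: [-0.1, 1.0, -0.3]
opening: 0.0852
grasp_force: 0.0
```

```bash
python3 - <<'E'
from h import *
s=telemetry.read_state();print(s["time_s"],s["tcp_pos"],s["opening"])
a=viewer.get_image("top")[:,:,::-1];b=viewer.get_image("scene")[:,:,::-1]
c=cv2.resize(b[130:250,290:470],None,fx=2.3,fy=2.3)
d=np.zeros((276,800,3),np.uint8);d[:,:414]=c[:276];d[:170,420:620]=b[170:340,50:250]
cv2.imwrite("pics/c6.png",np.vstack([np.pad(a[220:440,170:600],((0,0),(0,370),(0,0))),d]))
E
```

```text
18.3833 [ 0.36934203 -0.53556369  0.14010671] 0.0851879383443359
```

View pics/c6.png

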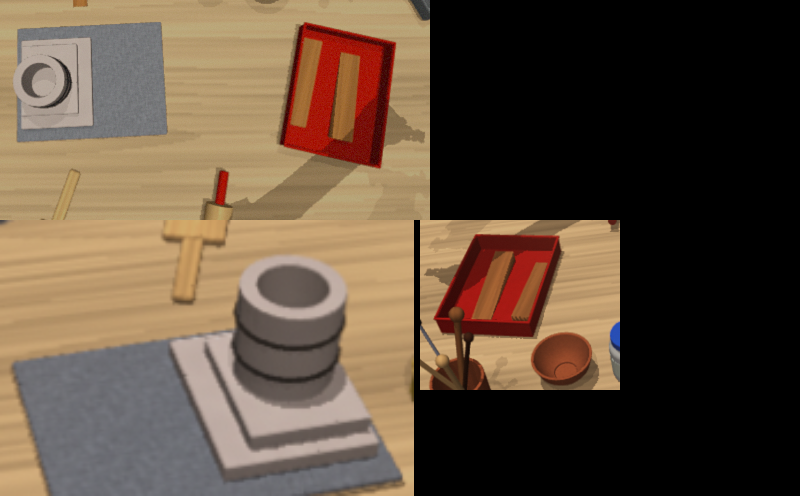

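The wedge lies flat in the tray beside the spare, (325–360, 53–140) in the top crop. The stack sits flat and neatly piled on the board, and the arm is clear.

```bash
python3 -c "
from cell import ticket
print(ticket.finish_job())"
```

```text
the job is handed in; nothing more can be done
None
```

The job is handed in: the wedge is out and lying in the red tray, the stack looks flat, in place and neatly piled in the last pictures, and the arm never went near the jar, bowl or mug (about 18 s of the 51 s used).

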